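Swing the inspection microscope over the chip and clamp it

ROBOT

A 7-joint arm with a two-finger parallel gripper is mounted at the origin on the work surface. World frame = base frame: x ahead of the robot, y to its left, z up, the work surface at z = 0. Lengths are in m, angles in rad, forces in N, time in s.
With the tool pointing down it reaches from about 0.4 to 0.85 m from the base axis. Payload 4.5 kg.
Tool frame: the origin (TCP) lies at the very end of the fingers, on their centre line; the grasp point (between the pads) lies 19 mm behind it (r.grip_point_offset is the distance from the TCP to the grasp point, in m); z points along the fingers, y is the line along which they close (so a half turn about z gives the same grasp; the last joint's range is limited). The gripper opens to 85 mm and grips with 20 to 120 N. Pads are 22 mm wide; open, the fingers measure 114 mm over their backs; the gripper's body (76 mm by 85 mm) begins 54 mm behind the grasp point. The pads swing forward as they close: fully open they stand 13 mm farther back than shut.
Start: joints at [-1.252, 0.689, -0.195, 1.565, 0.157, 0.902, -0.215], TCP at [0.176, 0.6, 0.231] pointing down, gripper open.
Joint ranges: [-3.01, 3.01], [-0.46, 2.08], [-1.47, 1.51], [0.13, 2.56], [-1, 4.14], [0.04, 2.09], [-2.66, 2.66]. Speed limits (rad/s): [2.57, 2.57, 3.14, 3.14, 3.14, 3.14, 3.14].

INTERFACE

Orientations are given as a rotation vector (axis times angle).
In Python, from workcell import status, eyes, close_job, r gives the robot as it stands.
- The arm moves only by the tool jog_arm, never from a script. Its argument "moves" is a list of rows, each a list of 7 numbers: the turn, a rotation vector about the tool's x, y, z normalised to -1 to 1, where 1 is 180 degrees, then the shift along the tool's x, y, z normalised to -1 to 1, where 1 is 800 mm, then the closure, from 0 (fully open) to 1 (shut). In form: [[ax, ay, az, x, y, z, gripper], ...]. A call has 1 to 20 rows; each row is the pose to reach, as a shift and turn from the pose commanded when the call began, along the tool's axes at that moment, turning the shorter way round; what a row does not reach only later rows make up. A row lasts 1/8 s, in which the tool goes at most 62.5 mm and 10.7 degrees, less where a joint would pass 70% of its speed; a pose out of reach is approached as far as the arm can. A call with a number of a shift or a turn outside -1 to 1 is refused whole. A call with a gripper value outside its range is refused whole. The fingers move at their own pace and stop on an object; "newtons" is the grip in N (left out, the last holds). Time passes only in rows, so rows that repeat a pose let the fingers close. It gives the time, the measured TCP pose, the force, the opening and the grip force at its end, in the units of the state.
- status.get_state(): the state, without advancing time (a new reading comes with each control period).
- eyes.grab_frame(name): name is "side" or "top" or "wrist"; returns a dict with "color" (420x560x3 uint8, red, green, blue), "fx", "fy", "cx", "cy" (pixels), "R" (3x3) and "t" (3): a world point X has camera coordinates R X + t. Camera axes: x right, y down, z forward; pixel columns grow to the right and rows downward; lengths in m; the calibration is good to about 2 mm. A picture is of the moment at which its call begins. There is no depth.
- close_job(): hands the job in; it is judged then, once.
The state is a dict: "time": time; "joint_pos": joint angles; "qvel": joint speeds; "joint_torque": joint torques, N m; "tcp_pos": TCP position; "eef_rot": TCP orientation; "wrist_force": force on the tool from outside, world axes, zero at the start; "wrist_torque": the same for the moment, N m; "opening": finger opening in m; "grasp_force": force on a finger pad.
Only numpy, scipy, OpenCV 4.12 (cv2) and the standard library are available. Lean on these libraries where they do the work, as an engineer would, in place of code of your own. Each camera call takes 0.05 s, during which the arm holds its last target. There are 200 camera calls.

TASK

With a fingertip, gently push the small digital microscope round on its swing arm until its lens is centred above the dark chip on the brass carrier and leave it standing there; then push the red-knobbed clamp lever on top of the post clockwise (seen from above) right round to its stop, so that the microscope is locked over the chip. Only push: lift and carry nothing, and leave both carriers and everything else on the bench where they are.

Things in the scene. Friction and masses are not known exactly. Their poses are not given: they have to be found in the camera images.
- post_axis (a point): Axis of the steel post of the microscope stand, at the post's top, 195 mm above the bench; arm and clamp lever turn about this vertical axis. Its -x axis points along the swing arm at joint value 0. The stand is fixed; its flat cream base is 300 x 370 mm, 20 mm thick, and reaches 255 mm from the post on the microscope's side.
- swing_arm (a joint): Angle of the swing arm about the post, rad: 0 middle, positive counter-clockwise from above, stops at -1.0 and +1.0. Turns under a light push (0.3 N m, 2 N at the microscope), stays where left, does not coast; equally easy to turn with the clamp loose or tight, so do not bump it once set. The arm is a grey bar 20 mm wide, 156 to 180 mm above the bench.
- lens (a point): Centre of the front lens under the digital microscope, 115.5 mm above the bench, 165 mm from the post axis. The microscope is an upright cream tube 40 mm in diameter, up to 215 mm above the bench; a grey clamp ring 50 mm in diameter holds it at 151 to 185 mm, a black ring light 58 mm in diameter surrounds the lens at 118 to 137 mm.
- head_top (a point): Centre of the top of the microscope tube, 215 mm above the bench, straight above the lens.
- chip (a point): Centre of the top of the dark chip, 11 mm square in a white ceramic frame 17 mm square, in the middle of the loose brass carrier's top, 34.5 mm above the bench. It lies 165 mm from the post axis, so the lens can be brought straight above it.
- brass_carrier: Loose brass chip carrier, 50 x 80 x 10 mm (80 along its y), lying on one of the two round black rubber mats on the stand's base; origin at the centre of its underside, 23 mm above the bench. Leave it in place.
- plain_carrier: Loose grey aluminium carrier without a chip, the same size, on the other rubber mat. Leave it in place. Origin at the centre of its underside.
- clamp_lever (a joint): Angle of the clamp lever about the post axis, rad: 0 is fully loose, growing clockwise seen from above, 1.2 at its stop (tight). It stays where it is left (friction 0.12 N m, about 2 N at the knob) and does not turn with the swing arm.
- clamp_knob (a point): Centre of the red ball knob, 22 mm in diameter, at the end of the dark clamp lever on top of the post: 65 mm from the post axis, 225 mm above the bench (ball from 214 to 236 mm, 34 mm clear above the swing arm). The lever is a round bar 11 mm thick rising slightly from a hub 34 mm in diameter (196 to 214 mm high).
- tweezers: Steel tweezers lying on the bench, 125 mm long, 8 mm high; bystander, origin at mid-length.
- petri_dish: Small round glass dish with lid, 59 mm in diameter, 14 mm high; bystander, origin at the centre of its underside.
- chip_box: Black chip box with clear lid, 50 x 50 x 26 mm; bystander, origin at the centre of its underside.
- solvent_bottle: White bottle with red cap, 60 mm in diameter, 135 mm high; bystander, origin at the centre of its underside.
- driver: Blue-handled screwdriver lying on the bench, 150 mm long; bystander.
- screw_cup: Small steel bowl, 52 mm in diameter, 22 mm high; bystander, origin at the centre of its underside.
Not all that is in view belongs to the job. There is more than one size of the brass_carrier; the one meant has the size given above.

How it is judged:
On the way, in this order (a step that is already met when the one before it is completed fails the run):
1. the microscope stands still with its lens centred above the chip, within 6 mm, the clamp still loose (horizontal distance between lens and chip below 0.006 m and velocity of joint swing_arm between -0.05 and 0.05 rad/s and value of joint clamp_lever below 0.7 rad), for 0.3 s.
2. the clamp lever has been turned to its stop with the lens still above the chip (value of joint clamp_lever above 1.1 rad and horizontal distance between lens and chip below 0.006 m), for 0.2 s.
At the end, for the whole second after the job is handed in: The lens stands still within 6 mm (horizontally) of the chip's centre, the clamp lever is at its stop (joint above 1.1 of 1.2 rad), and both carriers lie within 5 mm of where they started (all of step 2 and velocity of joint swing_arm between -0.05 and 0.05 rad/s and distance of each of brass_carrier, plain_carrier from where it was at the start of the episode below 0.005 m); the robot touches nothing.
It fails at once if a carrier is shifted by more than 5 mm or lifted (distance of any of brass_carrier, plain_carrier from where it was at the start of the episode above 0.005 m).
It fails at once if another thing on the bench is shifted by more than 15 mm or lifted (distance of any of tweezers, petri_dish, chip_box, solvent_bottle, driver, screw_cup from where it was at the start of the episode above 0.015 m).
It fails at once if the microscope is flung round (faster than 2.5 rad/s, 0.4 m/s at the lens) (velocity of joint swing_arm above 2.5 rad/s or velocity of joint swing_arm below -2.5 rad/s).
It also fails if it takes over 51 s, if anything falls off the work surface, if the arm or the gripper's body presses on something with over 40 N, if the wrist force passes 120 N, or if a joint passes its speed limit or range.

## Working session

There is one attempt and no reset: what is moved stays moved. The work goes in short steps, Python scripts to look and compute and a tool call to move; the robot and the scene stay as the last step left them, time stands still between calls to the robot, and variables do not carry over. Pictures are saved under pics/ and viewed, at most 10 in all, crops included, and the job is handed in when it is done.

Besides the shell and the picture viewer there is one more tool, called after "Emit:" as name(argument=value, ...), one argument or row to a line, values as JSON. jog_arm: Moves the arm, as the interface text tells. Scaled input: -1 to 1 covers 800 mm each way for a shift and 180 degrees each way for a turn. Its arguments: {"type":"object","properties":{"moves":{"type":"array"},"newtons":{"type":"number"}},"required":["moves"]}

```bash
mkdir -p pics; cat > h.py <<'E'
import numpy as np, cv2, json
from workcell import status, eyes, close_job, r
def grab(n,f):
    d=eyes.grab_frame(n); cv2.imwrite(f'pics/{f}.png',d['color'][:,:,::-1])
    np.savez(f'pics/{f}.npz',**{k:np.array(v) for k,v in d.items()}); return d
def load(f): return dict(np.load(f'pics/{f}.npz'))
def ray(d,u,v,z):
    R=d['R'];c=-R.T@d['t'];q=R.T@np.array([(u-d['cx'])/d['fx'],(v-d['cy'])/d['fy'],1]);return c+q*(z-c[2])/q[2]
def proj(d,X):
    p=d['R']@np.array(X)+d['t'];return [round(float(d['fx']*p[0]/p[2]+d['cx']),1),round(float(d['fy']*p[1]/p[2]+d['cy']),1)]
E
python3 - <<'E'
from h import *
s=status.get_state();print(s)
a=grab('top','top0');b=grab('side','side0')
for d in(a,b):print(-d['R'].T@d['t'],d['R'],d['fx'])
E
```

```text
{'time': 0.0, 'joint_pos': array([-1.25220065,  0.69001523, -0.19452934,  1.56634324,  0.15730811,
        0.90249554, -0.21512303]), 'qvel': array([-1.36945825e-03,  6.44215369e-04,  6.26518436e-05, -7.62953692e-05,
       -3.09379421e-04,  3.16881456e-04,  8.31913217e-04]), 'joint_torque': array([-5.71222936e-04, -5.39599335e+01, -1.26633178e+00, -1.58544517e+01,
        9.13026655e-03,  9.42057464e-03, -4.11153698e-07]), 'tcp_pos': array([0.17546056, 0.599188  , 0.23046515]), 'eef_rot': array([-4.45704488e-01, -3.10967553e+00,  2.92547453e-03]), 'wrist_force': array([ 0.26940848, -0.41359449,  0.25533556]), 'wrist_torque': array([-0.02134723,  0.01926781, -0.00819551]), 'grasp_force': 0.0, 'opening': 0.08536588694434526}
[0.35891504 0.01937237 1.41860258] [[-0.02586941 -0.99925274  0.02871837]
 [-0.99724654  0.02379893 -0.07023494]
 [ 0.06949899 -0.03045623 -0.997117  ]] 402.3046237644181
[-0.0278143  -0.97135666  1.07121177] [[ 0.90540637 -0.42430525  0.01429547]
 [-0.26487668 -0.59088285 -0.7620353 ]
 [ 0.33178253  0.68616508 -0.64737766]] 479.377141024948
```

View pics/top0.png

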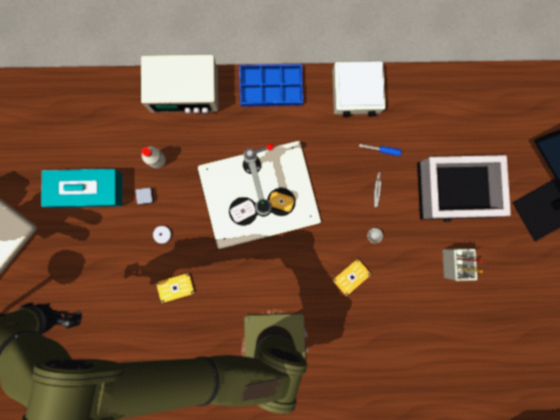

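View pics/side0.png

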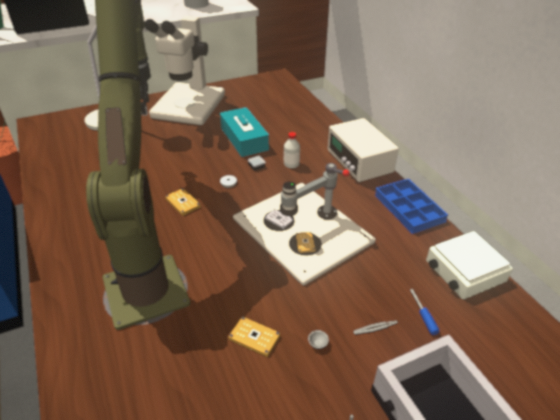

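The top view shows the stand base at about (260,193), with the post near (251,156), the red knob at (270,147) and the microscope at (264,207).

Things that could be taken for the brass carrier, by top-view pixel:
- (282,201), on a mat. This is my choice.
- (243,210), the plain grey carrier.
- (175,288) and (352,278), larger yellow boards lying on the bench.

I'll check the choice in a close crop.

```bash
python3 - <<'E'
import cv2
a=cv2.imread('pics/top0.png')[135:255,190:330];cv2.imwrite('pics/topc.png',cv2.resize(a,None,fx=5,fy=5,interpolation=cv2.INTER_CUBIC))
a=cv2.imread('pics/side0.png')[155:285,225:385];cv2.imwrite('pics/sidec.png',cv2.resize(a,None,fx=5,fy=4.6,interpolation=cv2.INTER_CUBIC) if 0 else cv2.resize(a,None,fx=4.6,fy=4.6,interpolation=cv2.INTER_CUBIC))
E
```

```text
(no output)
```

View pics/topc.png

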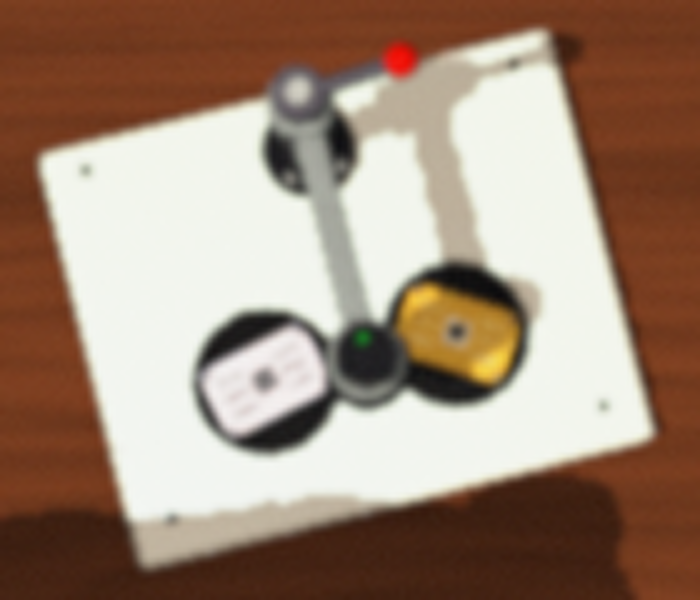

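View pics/sidec.png

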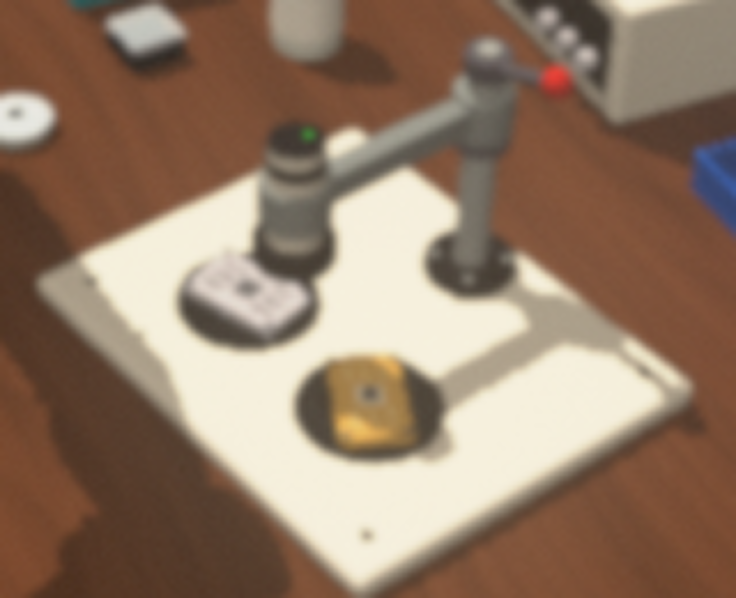

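```bash
cat > m.py <<'E'
from h import *
T=load('top0');S=load('side0')
def t(u,v,z): return ray(T,190+(u+.5)/5-.5,135+(v+.5)/5-.5,z)
def s(u,v,z): return ray(S,225+(u+.5)/4.6-.5,155+(v+.5)/4.6-.5,z)
P={'post':((298,91),(488,56),.214),'knob':((401,59),(556,79),.225),'head':((367,350),(297,138),.215),'chip':((456,331),(370,394),.0345),'plain':((265,378),(247,289),.034),
'c1':((38,155),None,.02),'c2':((548,28),None,.02),'c3':((655,437),None,.02),'c4':((140,572),None,.0)}
m={}
for k,(a,b,z) in P.items():
    x=t(*a,z);y=s(*b,z) if b else x;m[k]=(x+y)/2;print(k,x.round(4),y.round(4))
for w in(0,1):
  q={k:(t(*P[k][0],P[k][2]),s(*P[k][1],P[k][2]))[w][:2] for k in('post','knob','head','chip','plain')}
  for k in ('knob','head','chip','plain'):
    d=q[k]-q['post'];print(w,k,np.hypot(*d).round(4),np.degrees(np.arctan2(d[1],d[0])).round(1))
E
python3 m.py
```

```text
post [0.6219 0.0627 0.214 ] [0.6208 0.0595 0.214 ]
knob [ 0.6377 -0.      0.225 ] [0.6406 0.0055 0.225 ]
head [0.4634 0.0246 0.215 ] [0.4647 0.0291 0.215 ]
chip [ 0.4908 -0.0364  0.0345] [ 0.4922 -0.0356  0.0345]
plain [0.4614 0.096  0.034 ] [0.461  0.0962 0.034 ]
c1 [0.6225 0.252  0.02  ] [0.6225 0.252  0.02  ]
c2 [ 0.7059 -0.1078  0.02  ] [ 0.7059 -0.1078  0.02  ]
c3 [ 0.4147 -0.174   0.02  ] [ 0.4147 -0.174   0.02  ]
c4 [0.33   0.1879 0.    ] [0.33   0.1879 0.    ]
0 knob 0.0646 -75.8
0 head 0.1629 -166.5
0 chip 0.1643 -142.9
0 plain 0.1638 168.3
1 knob 0.0574 -69.9
1 head 0.1591 -169.0
1 chip 0.16 -143.5
1 plain 0.164 167.1
```

```bash
cat > rows.py <<'E'
from h import *
def rows(p0,yaw0,wps,g=1):
    a=np.radians(yaw0);ey=np.array([np.cos(a),np.sin(a),0]);ex=np.array([-np.sin(a),np.cos(a),0]);ez=np.array([0,0,-1.])
    for p,y in wps:
        d=np.array(p)-p0;print([0,0,round(-(y-yaw0)/180,3)]+[round(float(d@e)/.8,4) for e in(ex,ey,ez)]+[g], np.array(p).round(4),y)
post=np.array([.622,.0625])
def F(th,d,rad=.165):
    c,s=np.cos(np.radians(th)),np.sin(np.radians(th));return post+rad*np.array([c,s])-d*np.array([-s,c])
E
python3 - <<'E'
from rows import *
f=F(-167,.065)
rows(np.array([.176,.6,.231]),73.7,[((.176,.6,.33),73.7),((*f,.33),115),((*f,.192),115)])
E
```

```text
[0, 0, -0.0, 0.0, 0.0, -0.1237, 1] [0.176 0.6   0.33 ] 73.7
[0, 0, -0.229, -0.504, -0.5185, -0.1237, 1] [0.4466 0.0887 0.33  ] 115
[0, 0, -0.229, -0.504, -0.5185, 0.0488, 1] [0.4466 0.0887 0.192 ] 115
```

Emit:
jog_arm(
  moves=[
    [0,0,0,0,0,-0.124,1],
    [0,0,0,0,0,-0.124,1],
    [0,0,-0.229,-0.504,-0.5185,-0.124,1],
    [0,0,-0.229,-0.504,-0.5185,-0.124,1],
    [0,0,-0.229,-0.504,-0.5185,-0.124,1],
    [0,0,-0.229,-0.504,-0.5185,-0.124,1],
    [0,0,-0.229,-0.504,-0.5185,-0.124,1],
    [0,0,-0.229,-0.504,-0.5185,-0.124,1],
    [0,0,-0.229,-0.504,-0.5185,-0.124,1],
    [0,0,-0.229,-0.504,-0.5185,-0.124,1],
    [0,0,-0.229,-0.504,-0.5185,-0.124,1],
    [0,0,-0.229,-0.504,-0.5185,-0.124,1],
    [0,0,-0.229,-0.504,-0.5185,-0.124,1],
    [0,0,-0.229,-0.504,-0.5185,-0.124,1],
    [0,0,-0.229,-0.504,-0.5185,-0.124,1],
  ],
)

```text
time: 1.98
tcp_pos: [0.4453, 0.0903, 0.3306]
eef_rot: [-0.683, 3.066, 0.001]
wrist_force: [0.6, 0.7, -0.2]
opening: -0.0
grasp_force: 0.0
```

```bash
python3 - <<'E'
from rows import *
p0=np.array([.4466,.0887,.192])
rows(p0,115,[((*F(-167,d),.192),115) for d in(.055,.045,.035)]+[((*F(th,.035),.192),115) for th in range(-165,-146,2)])
E
```

```text
[0, 0, 0.0, 0.0026, -0.0122, 0.0, 1] [0.4489 0.079  0.192 ] 115
[0, 0, 0.0, 0.0052, -0.0244, 0.0, 1] [0.4511 0.0692 0.192 ] 115
[0, 0, 0.0, 0.0078, -0.0367, 0.0, 1] [0.4534 0.0595 0.192 ] 115
[0, 0, 0.0, 0.0107, -0.0434, 0.0, 1] [0.4536 0.0536 0.192 ] 115
[0, 0, 0.0, 0.0133, -0.0503, 0.0, 1] [0.454  0.0477 0.192 ] 115
[0, 0, 0.0, 0.0157, -0.0573, 0.0, 1] [0.4546 0.0419 0.192 ] 115
[0, 0, 0.0, 0.0178, -0.0643, 0.0, 1] [0.4554 0.036  0.192 ] 115
[0, 0, 0.0, 0.0197, -0.0714, 0.0, 1] [0.4564 0.0302 0.192 ] 115
[0, 0, 0.0, 0.0214, -0.0786, 0.0, 1] [0.4577 0.0245 0.192 ] 115
[0, 0, 0.0, 0.0228, -0.0858, 0.0, 1] [0.4591 0.0188 0.192 ] 115
[0, 0, 0.0, 0.0239, -0.0931, 0.0, 1] [0.4607 0.0131 0.192 ] 115
[0, 0, 0.0, 0.0248, -0.1004, 0.0, 1] [0.4625 0.0075 0.192 ] 115
[0, 0, 0.0, 0.0255, -0.1077, 0.0, 1] [0.4646 0.002  0.192 ] 115
```

Emit:
jog_arm(
  moves=[
    [0,0,0,0,0,0.1725,1],
    [0,0,0,0,0,0.1725,1],
    [0,0,0,0,0,0.1725,1],
    [0,0,0,0,0,0.1725,1],
    [0,0,0,0,0,0.1725,1],
  ],
)

```text
time: 2.6
tcp_pos: [0.4476, 0.0892, 0.1944]
eef_rot: [-0.677, 3.063, 0.0]
wrist_force: [0.2, -0.0, 0.0]
opening: 0.0002
grasp_force: 0.0
```

Emit:
jog_arm(
  moves=[
    [0,0,0,0.0026,-0.012,0,1],
    [0,0,0,0.005,-0.024,0,1],
    [0,0,0,0.008,-0.0365,0,1],
    [0,0,0,0.0107,-0.0435,0,1],
    [0,0,0,0.0133,-0.05,0,1],
    [0,0,0,0.0157,-0.0575,0,1],
    [0,0,0,0.0178,-0.0645,0,1],
    [0,0,0,0.0197,-0.0715,0,1],
    [0,0,0,0.0214,-0.0785,0,1],
    [0,0,0,0.0228,-0.086,0,1],
    [0,0,0,0.0239,-0.093,0,1],
    [0,0,0,0.0239,-0.093,0,1],
  ],
)

```text
time: 4.1
tcp_pos: [0.4598, 0.0118, 0.1924]
eef_rot: [0.675, -3.067, 0.001]
wrist_force: [-0.1, 1.4, 1.1]
opening: -0.0003
grasp_force: 0.0
```

```bash
python3 - <<'E'
from h import *
for n,(x,y),k in(('top',(190,135),5),('side',(225,155),4.6)):
    grab(n,n+'1');a=cv2.imread(f'pics/{n}1.png');a=a[135:255,190:330] if n=='top' else a[155:285,225:385]
    cv2.imwrite(f'pics/{n}1c.png',cv2.resize(a,None,fx=k,fy=k,interpolation=cv2.INTER_CUBIC))
E
```

```text
(no output)
```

View pics/side1c.png

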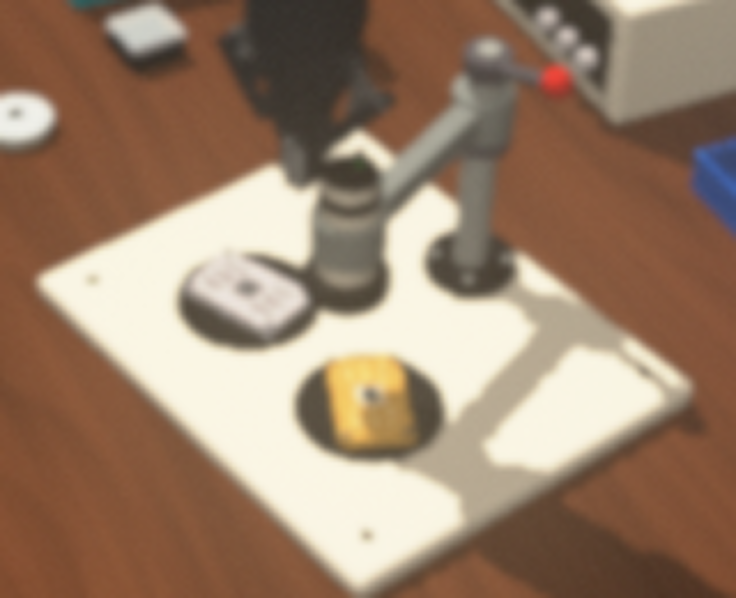

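The microscope has been pushed part of the way. Its top is now at about (351,172) in the side crop, and the chip is at (370,394).

```bash
python3 - <<'E'
from m import *
print('---')
for u,v in((351,172),(351,176)):
  h=s(u,v,.215);q=s(488,56,.214)
  for p in (q[:2],np.array([.622,.0625])):
    d=h[:2]-p;print(h.round(4),np.hypot(*d).round(4),np.degrees(np.arctan2(d[1],d[0])).round(1))
# predicted side-crop pixel of head_top & ring for theta
for pp in((.622,.0625),(.6225,.0605)):
 for th in(-167,-155,-153,-151,-149,-145,-143,-141):
  c,sn=np.cos(np.radians(th)),np.sin(np.radians(th))
  o=[]
  for z in(.215,.1275):
    p=proj(S,[pp[0]+.165*c,pp[1]+.165*sn,z]);o+=[round((p[0]-225+.5)*4.6-.5),round((p[1]-155+.5)*4.6-.5)]
  print(th,o)
E
```

```text
post [0.6219 0.0627 0.214 ] [0.6208 0.0595 0.214 ]
knob [ 0.6377 -0.      0.225 ] [0.6406 0.0055 0.225 ]
head [0.4634 0.0246 0.215 ] [0.4647 0.0291 0.215 ]
chip [ 0.4908 -0.0364  0.0345] [ 0.4922 -0.0356  0.0345]
plain [0.4614 0.096  0.034 ] [0.461  0.0962 0.034 ]
c1 [0.6225 0.252  0.02  ] [0.6225 0.252  0.02  ]
c2 [ 0.7059 -0.1078  0.02  ] [ 0.7059 -0.1078  0.02  ]
c3 [ 0.4147 -0.174   0.02  ] [ 0.4147 -0.174   0.02  ]
c4 [0.33   0.1879 0.    ] [0.33   0.1879 0.    ]
0 knob 0.0646 -75.8
0 head 0.1629 -166.5
0 chip 0.1643 -142.9
0 plain 0.1638 168.3
1 knob 0.0574 -69.9
1 head 0.1591 -169.0
1 chip 0.16 -143.5
1 plain 0.164 167.1
---
[ 0.4806 -0.0162  0.215 ] 0.1593 -151.7
[ 0.4806 -0.0162  0.215 ] 0.1618 -150.9
[ 0.4788 -0.0197  0.215 ] 0.1626 -150.8
[ 0.4788 -0.0197  0.215 ] 0.1651 -150.1
-167 [294, 143, 292, 247]
-155 [333, 167, 329, 273]
-153 [340, 171, 336, 276]
-151 [348, 174, 343, 280]
-149 [356, 178, 350, 283]
-145 [372, 184, 366, 290]
-143 [380, 187, 374, 293]
-141 [388, 189, 382, 295]
-167 [297, 144, 294, 249]
-155 [335, 169, 331, 274]
-153 [343, 172, 338, 278]
-151 [350, 176, 345, 281]
-149 [358, 179, 353, 285]
-145 [373, 186, 368, 291]
-143 [382, 189, 376, 294]
-141 [390, 191, 384, 297]
```

```bash
python3 - <<'E'
from rows import *
p0=np.array([*F(-151,.035),.192])
rows(p0,115,[((*F(th,.035),.192),115) for th in(-149.5,-148,-147,-146,-145,-144)]+[((*F(-144,.075),.192),115),((*F(-144,.2),.3),115)])
E
```

```text
[0, 0, 0.0, 0.0007, -0.0055, 0.0, 1] [0.4621 0.0089 0.192 ] 115
[0, 0, 0.0, 0.0012, -0.011, 0.0, 1] [0.4635 0.0047 0.192 ] 115
[0, 0, 0.0, 0.0015, -0.0146, 0.0, 1] [0.4646 0.002  0.192 ] 115
[0, 0, 0.0, 0.0018, -0.0183, 0.0, 1] [ 0.4656 -0.0008  0.192 ] 115
[0, 0, 0.0, 0.0019, -0.022, 0.0, 1] [ 0.4668 -0.0035  0.192 ] 115
[0, 0, 0.0, 0.002, -0.0257, 0.0, 1] [ 0.4679 -0.0062  0.192 ] 115
[0, 0, 0.0, 0.0115, 0.0234, 0.0, 1] [0.4444 0.0262 0.192 ] 115
[0, 0, 0.0, 0.0414, 0.1768, -0.135, 1] [0.371  0.1273 0.3   ] 115
```

Emit:
jog_arm(
  moves=[
    [0,0,0,0.0007,-0.0055,0,1],
    [0,0,0,0.0012,-0.011,0,1],
    [0,0,0,0.0015,-0.0145,0,1],
    [0,0,0,0.0018,-0.018,0,1],
    [0,0,0,0.002,-0.022,0,1],
    [0,0,0,0.002,-0.022,0,1],
    [0,0,0,0.0115,0.025,0,1],
    [0,0,0,0.03,0.12,-0.06,1],
    [0,0,0,0.04,0.177,-0.135,1],
    [0,0,0,0.04,0.177,-0.135,1],
    [0,0,0,0.04,0.177,-0.135,1],
    [0,0,0,0.04,0.177,-0.135,1],
    [0,0,0,0.04,0.177,-0.135,1],
  ],
)

```text
time: 5.82
tcp_pos: [0.3713, 0.1264, 0.2994]
eef_rot: [0.673, -3.066, 0.001]
wrist_force: [0.3, 1.2, -0.6]
opening: -0.0001
grasp_force: 0.0
```

```bash
python3 - <<'E'
from h import *
o=[]
for n in('top','side'):
    grab(n,n+'2');a=cv2.imread(f'pics/{n}2.png');a=a[140:240,205:305] if n=='top' else a[155:255,270:370]
    o.append(cv2.resize(a,None,fx=4,fy=6,interpolation=cv2.INTER_CUBIC) if 0 else cv2.resize(a,(400,400),interpolation=cv2.INTER_CUBIC))
cv2.imwrite('pics/both2.png',np.hstack(o))
E
```

```text
(no output)
```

View pics/both2.png

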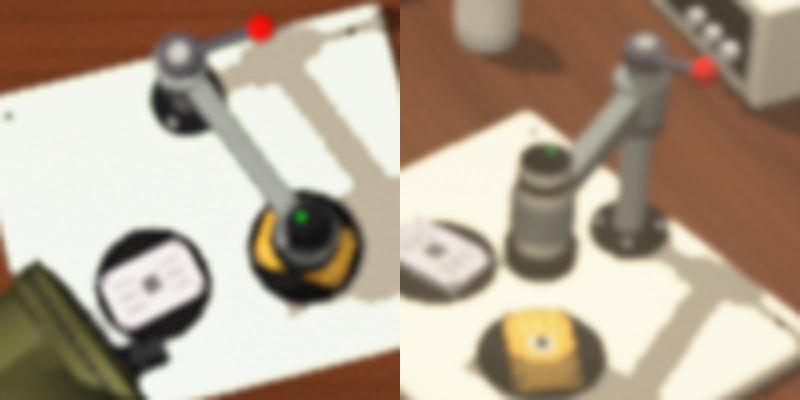

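The left half (top view) shows the head top at about (307,226), nearly over the brass carrier. The right half (side view) shows the head top at about (545,160).

```bash
python3 - <<'E' | sed -n '/---/,$p'
from m import *
print('---')
def tt(u,v,z): return ray(T,205+(u+.5)/4-.5,140+(v+.5)/4-.5,z)
def ss(u,v,z): return ray(S,270+(u-400+.5)/4-.5,155+(v+.5)/4-.5,z)
for f,a,c,ps in((tt,(307,226),t(456,331,.0345),((.6219,.0627),)),(ss,(545,160),s(370,394,.0345),((.6208,.0595),(.622,.0625)))):
  h=f(*a,.215);print(h.round(4),'chip',c.round(4))
  for p in ps:
    for q in(h,c):
      d=q[:2]-p;print(np.hypot(*d).round(4),np.degrees(np.arctan2(d[1],d[0])).round(1))
print('targets top',[[round((a-o+.5)*4-.5) for a,o in zip(proj(T,[*t(456,331,.0345)[:2],z]),(205,140))] for z in(.215,.1275)],
 'side',[[round((a-o+.5)*4-.5) for a,o in zip(proj(S,[*s(370,394,.0345)[:2],z]),(270,155))] for z in(.215,.1275)])
E
```

```text
---
[ 0.4877 -0.0313  0.215 ] chip [ 0.4908 -0.0364  0.0345]
0.1638 -145.0
0.1643 -142.9
[ 0.4882 -0.0327  0.215 ] chip [ 0.4922 -0.0356  0.0345]
0.1616 -145.2
0.1599 -143.5
0.1643 -144.6
0.1627 -142.9
targets top [[314, 222], [309, 234]] side [[152, 161], [147, 253]]
```

```bash
python3 - <<'E'
from rows import *
p=np.array([*F(-151,.035),.192]);a=np.radians(115)
ey=np.array([np.cos(a),np.sin(a),0]);ex=np.array([-np.sin(a),np.cos(a),0])
p0=p+.8*(.04*ex+.177*ey+np.array([0,0,.135]));print(p0)
rows(p0,115,[((*F(-145,.075),.3),115),((*F(-145,.075),.192),115),((*F(-145,.045),.192),115)]+[((*F(th,.035),.192),115) for th in(-146,-145,-144,-143.1)]+[((*F(-143.1,.075),.192),115)])
E
```

```text
[0.37187482 0.1279275  0.3       ]
[0, 0, 0.0, -0.0294, -0.1497, 0.0, 1] [0.4438 0.0293 0.3   ] 115
[0, 0, 0.0, -0.0294, -0.1497, 0.135, 1] [0.4438 0.0293 0.192 ] 115
[0, 0, 0.0, -0.0359, -0.1867, 0.135, 1] [0.461  0.0047 0.192 ] 115
[0, 0, 0.0, -0.0382, -0.1953, 0.135, 1] [ 0.4656 -0.0008  0.192 ] 115
[0, 0, 0.0, -0.0381, -0.199, 0.135, 1] [ 0.4668 -0.0035  0.192 ] 115
[0, 0, 0.0, -0.038, -0.2027, 0.135, 1] [ 0.4679 -0.0062  0.192 ] 115
[0, 0, 0.0, -0.038, -0.206, 0.135, 1] [ 0.469  -0.0086  0.192 ] 115
[0, 0, 0.0, -0.0277, -0.1571, 0.135, 1] [0.445  0.0234 0.192 ] 115
```

Emit:
jog_arm(
  moves=[
    [0,0,0,-0.0294,-0.15,0,1],
    [0,0,0,-0.0294,-0.15,0,1],
    [0,0,0,-0.0294,-0.15,0.135,1],
    [0,0,0,-0.0294,-0.15,0.135,1],
    [0,0,0,-0.0294,-0.15,0.135,1],
    [0,0,0,-0.036,-0.187,0.135,1],
    [0,0,0,-0.036,-0.187,0.135,1],
    [0,0,0,-0.038,-0.195,0.135,1],
    [0,0,0,-0.038,-0.199,0.135,1],
    [0,0,0,-0.038,-0.2025,0.135,1],
    [0,0,0,-0.038,-0.206,0.135,1],
    [0,0,0,-0.038,-0.206,0.135,1],
    [0,0,0,-0.0277,-0.157,0.135,1],
    [0,0,0,-0.02,-0.1,0.06,1],
    [0,0,0,0,0,0,1],
    [0,0,0,0,0,0,1],
    [0,0,0,0,0,0,1],
    [0,0,0,0,0,0,1],
  ],
)

```text
time: 8.18
tcp_pos: [0.3715, 0.1269, 0.3001]
eef_rot: [0.676, -3.067, 0.002]
wrist_force: [-0.1, -0.3, -0.3]
opening: 0.0002
grasp_force: 0.0
```

```bash
python3 - <<'E'
from h import *
o=[]
for n in('top','side'):
    grab(n,n+'3');a=cv2.imread(f'pics/{n}3.png');a=a[140:240,205:305] if n=='top' else a[155:255,270:370]
    o.append(cv2.resize(a,(400,400),interpolation=cv2.INTER_CUBIC))
cv2.imwrite('pics/both3.png',np.hstack(o))
# image shift of the head between shots 2 and 3
E
```

```text
(no output)
```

View pics/both3.png

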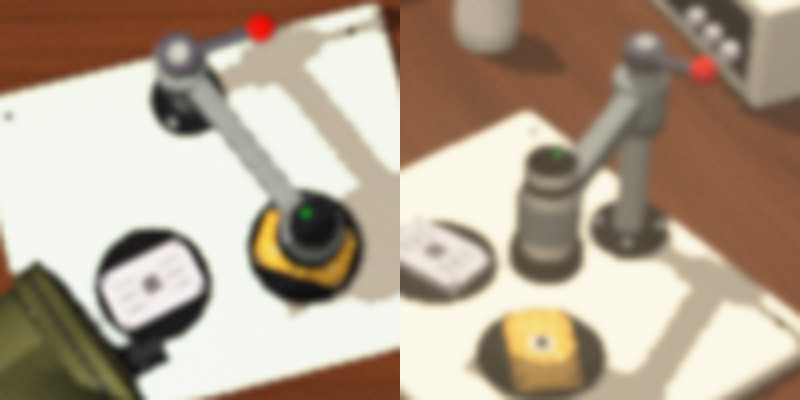

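The top view shows the head at (314,222), against a target of (314,222). The side view shows it at (552,162), against (552,161). The lens is centred over the chip, so next is the lever.

```bash
python3 - <<'E'
from rows import *
def G(th,d,rad=.065):
    return F(th,-d,rad)
p0=np.array([.3719,.1279,.3])
A=(*G(-75,.055),.3)
rows(p0,115,[(A,105),((*A[:2],.215),105)])
p1=np.array([*A[:2],.215]);print()
L=[(-75,.045),(-75,.035),(-75,.026)]+[(t,.022) for t in range(-77,-152,-4)]
rows(p1,105,[((*G(t,d),.215),105+(t+75)) for t,d in L])
E
```

```text
[0, 0, 0.056, -0.3024, -0.2982, 0.0, 1] [0.6919 0.0139 0.3   ] 105
[0, 0, 0.056, -0.3024, -0.2982, 0.1062, 1] [0.6919 0.0139 0.215 ] 105

[0, 0, 0.0, 0.0125, -0.0, 0.0, 1] [0.6823 0.0114 0.215 ] 105
[0, 0, 0.0, 0.025, -0.0, 0.0, 1] [0.6726 0.0088 0.215 ] 105
[0, 0, 0.0, 0.0362, -0.0, 0.0, 1] [0.6639 0.0064 0.215 ] 105
[0, 0, 0.011, 0.0441, -0.0009, 0.0, 1] [0.6581 0.0041 0.215 ] 103
[0, 0, 0.033, 0.0499, -0.0024, 0.0, 1] [0.6539 0.0017 0.215 ] 99
[0, 0, 0.056, 0.0558, -0.0035, 0.0, 1] [ 6.496e-01 -3.000e-04  2.150e-01] 95
[0, 0, 0.078, 0.0617, -0.0042, 0.0, 1] [ 0.6451 -0.0021  0.215 ] 91
[0, 0, 0.1, 0.0677, -0.0045, 0.0, 1] [ 0.6406 -0.0036  0.215 ] 87
[0, 0, 0.122, 0.0737, -0.0044, 0.0, 1] [ 0.6359 -0.0047  0.215 ] 83
[0, 0, 0.144, 0.0797, -0.0038, 0.0, 1] [ 0.6312 -0.0055  0.215 ] 79
[0, 0, 0.167, 0.0856, -0.0029, 0.0, 1] [ 0.6264 -0.006   0.215 ] 75
[0, 0, 0.189, 0.0914, -0.0015, 0.0, 1] [ 0.6216 -0.0061  0.215 ] 71
[0, 0, 0.211, 0.0971, 0.0003, 0.0, 1] [ 0.6169 -0.0059  0.215 ] 67
[0, 0, 0.233, 0.1027, 0.0025, 0.0, 1] [ 0.6121 -0.0054  0.215 ] 63
[0, 0, 0.256, 0.1081, 0.005, 0.0, 1] [ 0.6074 -0.0045  0.215 ] 59
[0, 0, 0.278, 0.1133, 0.008, 0.0, 1] [ 0.6027 -0.0034  0.215 ] 55
[0, 0, 0.3, 0.1183, 0.0112, 0.0, 1] [ 0.5982 -0.0019  0.215 ] 51
[0, 0, 0.322, 0.1231, 0.0149, 0.0, 1] [ 0.5938 -0.      0.215 ] 47
[0, 0, 0.344, 0.1276, 0.0188, 0.0, 1] [0.5895 0.0021 0.215 ] 43
[0, 0, 0.367, 0.1318, 0.0231, 0.0, 1] [0.5853 0.0045 0.215 ] 39
[0, 0, 0.389, 0.1357, 0.0276, 0.0, 1] [0.5814 0.0072 0.215 ] 35
[0, 0, 0.411, 0.1393, 0.0324, 0.0, 1] [0.5776 0.0102 0.215 ] 31
```

Emit:
jog_arm(
  moves=[
    [0,0,0.056,-0.3024,-0.298,0,1],
    [0,0,0.056,-0.3024,-0.298,0,1],
    [0,0,0.056,-0.3024,-0.298,0,1],
    [0,0,0.056,-0.3024,-0.298,0,1],
    [0,0,0.056,-0.3024,-0.298,0,1],
    [0,0,0.056,-0.3024,-0.298,0,1],
    [0,0,0.056,-0.3024,-0.298,0,1],
    [0,0,0.056,-0.3024,-0.298,0,1],
    [0,0,0.056,-0.3024,-0.298,0.106,1],
    [0,0,0.056,-0.3024,-0.298,0.106,1],
    [0,0,0.056,-0.3024,-0.298,0.106,1],
    [0,0,0.056,-0.3024,-0.298,0.106,1],
  ],
)

```text
time: 9.78
tcp_pos: [0.6917, 0.0141, 0.2175]
eef_rot: [-0.406, 3.113, 0.0]
wrist_force: [-0.3, -0.2, -0.3]
opening: -0.0004
grasp_force: 0.0
```

Emit:
jog_arm(
  moves=[
    [0,0,0,0.0125,0,0,1],
    [0,0,0,0.025,0,0,1],
    [0,0,0,0.036,0,0,1],
    [0,0,0.011,0.044,-0.001,0,1],
    [0,0,0.033,0.05,-0.0025,0,1],
    [0,0,0.056,0.056,-0.0035,0,1],
    [0,0,0.078,0.062,-0.004,0,1],
    [0,0,0.1,0.068,-0.0045,0,1],
    [0,0,0.122,0.074,-0.0045,0,1],
    [0,0,0.144,0.08,-0.004,0,1],
    [0,0,0.167,0.0855,-0.003,0,1],
  ],
)

```text
time: 11.15
tcp_pos: [0.6266, -0.0058, 0.2162]
eef_rot: [0.422, 3.11, 0.002]
wrist_force: [1.5, 0.5, -1.0]
opening: -0.0002
grasp_force: 0.9
```

```bash
python3 - <<'E'
from rows import *
G=lambda th,d,rad=.065:F(th,-d,rad)
p0=np.array([*G(-105,.022),.215])
rows(p0,75,[((*G(t,.022),.215),75+t+105) for t in list(range(-109,-138,-4))+[-140,-142,-144,-146,-148]])
E
```

```text
[0, 0, 0.022, 0.0057, -0.0017, 0.0, 1] [ 0.6216 -0.0061  0.215 ] 71
[0, 0, 0.044, 0.0116, -0.003, 0.0, 1] [ 0.6169 -0.0059  0.215 ] 67
[0, 0, 0.067, 0.0175, -0.0039, 0.0, 1] [ 0.6121 -0.0054  0.215 ] 63
[0, 0, 0.089, 0.0235, -0.0044, 0.0, 1] [ 0.6074 -0.0045  0.215 ] 59
[0, 0, 0.111, 0.0294, -0.0045, 0.0, 1] [ 0.6027 -0.0034  0.215 ] 55
[0, 0, 0.133, 0.0354, -0.0042, 0.0, 1] [ 0.5982 -0.0019  0.215 ] 51
[0, 0, 0.156, 0.0414, -0.0034, 0.0, 1] [ 0.5938 -0.      0.215 ] 47
[0, 0, 0.178, 0.0472, -0.0022, 0.0, 1] [0.5895 0.0021 0.215 ] 43
[0, 0, 0.194, 0.0516, -0.0011, 0.0, 1] [0.5863 0.0039 0.215 ] 40
[0, 0, 0.206, 0.0544, -0.0002, 0.0, 1] [0.5843 0.0051 0.215 ] 38
[0, 0, 0.217, 0.0573, 0.0008, 0.0, 1] [0.5823 0.0065 0.215 ] 36
[0, 0, 0.228, 0.0601, 0.0019, 0.0, 1] [0.5804 0.0079 0.215 ] 34
[0, 0, 0.239, 0.0628, 0.0031, 0.0, 1] [0.5785 0.0094 0.215 ] 32
```

Emit:
jog_arm(
  moves=[
    [0,0,0.022,0.0057,-0.0017,0,1],
    [0,0,0.044,0.0115,-0.003,0,1],
    [0,0,0.067,0.0175,-0.004,0,1],
    [0,0,0.089,0.0235,-0.0045,0,1],
    [0,0,0.111,0.0295,-0.0045,0,1],
    [0,0,0.133,0.0355,-0.004,0,1],
    [0,0,0.156,0.0415,-0.0035,0,1],
    [0,0,0.178,0.047,-0.002,0,1],
    [0,0,0.194,0.0515,-0.001,0,1],
    [0,0,0.206,0.0545,0,0,1],
    [0,0,0.206,0.0545,0,0,1],
  ],
)

```text
time: 12.52
tcp_pos: [0.5846, 0.0048, 0.2162]
eef_rot: [1.385, 2.817, 0.001]
wrist_force: [3.4, -0.7, 0.7]
opening: 0.0
grasp_force: 1.5
```

Emit:
jog_arm(
  moves=[
    [0,0,0.011,0.0029,0,0,1],
    [0,0,0.011,0.0029,0,0,1],
  ],
)

```text
time: 12.78
tcp_pos: [0.5841, 0.0047, 0.2163]
eef_rot: [1.435, 2.789, -0.001]
wrist_force: [4.3, -5.6, -0.4]
opening: 0.0002
grasp_force: 3.5
```

Emit:
jog_arm(
  moves=[
    [0,0,0.011,0.003,0.0005,0,1],
    [0,0,0.011,0.003,0.0005,0,1],
  ],
)

```text
time: 13.02
tcp_pos: [0.5838, 0.0047, 0.2164]
eef_rot: [1.484, 2.76, -0.003]
wrist_force: [6.6, -7.8, -1.8]
opening: 0.0001
grasp_force: 5.3
```

The force is rising and the finger has stopped moving, so the lever is at its stop. I'll back off and check.

Emit:
jog_arm(
  moves=[
    [0,0,0,-0.01,0,0,1],
    [0,0,0,-0.05,0,0,1],
    [0,0,0,-0.05,0,-0.15,1],
    [0,0,0,-0.05,0,-0.15,1],
    [0,0,0,-0.3,0,-0.15,1],
    [0,0,0,-0.3,0,-0.15,1],
    [0,0,0,-0.3,0,-0.15,1],
    [0,0,0,-0.3,0,-0.15,1],
    [0,0,0,-0.3,0,-0.15,1],
  ],
)

```text
time: 14.15
tcp_pos: [0.7136, -0.1908, 0.3339]
eef_rot: [-1.482, -2.766, -0.0]
wrist_force: [-0.7, 0.1, 0.3]
opening: -0.0003
grasp_force: 0.0
```

```bash
python3 - <<'E'
from h import *
o=[]
for n in('top','side'):
    grab(n,n+'4');a=cv2.imread(f'pics/{n}4.png');a=a[140:240,205:305] if n=='top' else a[155:255,270:370]
    o.append(cv2.resize(a,(400,400),interpolation=cv2.INTER_CUBIC))
cv2.imwrite('pics/both4.png',np.hstack(o))
E
```

```text
(no output)
```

View pics/both4.png

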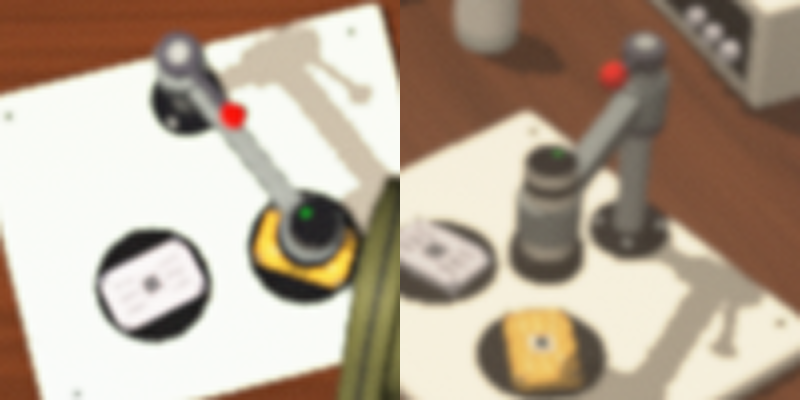

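The top view shows the head unmoved at (314,222) and the knob now at (233,116), swung over the arm. In the side view the head is still at (552,162) and both carriers are in place. I'll check the lever angle before handing in.

```bash
python3 - <<'E'
from h import *
P=np.array([.622,.0625])
A=[]
for f in('top','side'):
  for n in('0','4'):
    d=load(f+n);c=d['color'].astype(int);x0,y0,x1,y1=(235,135,290,185) if f=='top' else (310,160,355,190)
    s=c[y0:y1,x0:x1];w=(s[:,:,0]-np.maximum(s[:,:,1],s[:,:,2])).clip(90)-90;v,u=np.indices(w.shape)
    q=ray(d,(w*u).sum()/w.sum()+x0,(w*v).sum()/w.sum()+y0,.225)[:2];e=q-P;print(f,n,q.round(4),np.hypot(*e).round(4),np.degrees(np.arctan2(e[1],e[0])).round(1))
E
```

```text
top 0 [0.638  0.0008] 0.0637 -75.4
top 4 [0.5715 0.023 ] 0.0642 -142.0
side 0 [0.6406 0.007 ] 0.0585 -71.4
side 4 [0.5753 0.0296] 0.0572 -144.8
```

```bash
python3 -c "
from h import *
print(close_job())"
```

```text
the job is handed in; nothing more can be done
None
```

I pushed the microscope round until its lens stood over the chip, to within about 1 mm by both cameras. I then pushed the clamp lever clockwise to its stop (contact force rose with no further movement), left both carriers in place and handed the job in; no verdict came back.

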